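# Clear and pop open a touch-latch fittings bin

## Robot

A 6-joint arm with a two-finger parallel gripper is mounted at the origin on the work surface. World frame = base frame: x ahead of the robot, y to its left, z up, the work surface at z = 0. Lengths are in mm, angles in rad, forces in N, time in s.
With the tool pointing down it reaches from about 350 to 975 mm from the base axis. Payload 7.1 kg.
Tool frame: the origin (TCP) lies on the mounting face of the last link; the fingertips stand 182 mm ahead of it and the grasp point (between the pads) lies 163 mm ahead of it (ctrl.tcp_to_tips is the distance from the TCP to the fingertips, in mm); z points along the fingers, y is the direction in which the jaws open and shut (so a half turn about z gives the same grasp; the last joint's range is limited). The gripper opens to 88 mm and grips with 3 to 60 N. Pads are 20 mm wide; open, the fingers measure 115 mm over their backs; the gripper's body (75 mm by 178 mm) begins 61 mm behind the grasp point.
Start: joints at [1.22, 0.423, 1.63, -0, 1.089, -0.019], TCP at [203.559, 590.906, 404.675] pointing down, gripper open.
Joint ranges: [-3, 3], [-0.9, 2.11], [0.09, 2.58], [-1.31, 4.45], [0.11, 2.69], [-2.54, 2.54]. Speed limits (rad/s): [2.39, 2.39, 3.01, 3.14, 3.14, 3.14].

## Interface

Orientations are given as a rotation vector (axis times angle).
In Python, from workcell import ctrl gives the robot as it stands. The module is installed in compiled form; this text tells all that it offers.
- The arm moves only by the tool send_rows, never from a script. Its argument "commands" is a list of rows, each an object with "translation": the shift along the world's x, y, z normalised to -1 to 1, where 1 is 0.1 m, a list of three; "twist": the turn, a rotation vector about the world's x, y, z normalised to -1 to 1, where 1 is 0.5 rad, a list of three. A call has exactly 10 rows; each row is the pose to reach, as a shift and turn from the pose commanded when the call began; what a row does not reach only later rows make up. A row lasts 1/10 s, in which the tool goes at most 50 mm and 8.59 degrees, less where a joint would pass 70% of its speed; a pose out of reach is approached as far as the arm can. A call with a number of a shift or a turn outside -1 to 1 is refused whole. A call with a gripper value outside its range is refused whole. "grip" is the closure, from -1 (fully open) to 1 (shut), set as the call begins (left out, the last holds). The fingers move at their own pace and stop on an object; the grip force is fixed at half the most. Time passes only in rows, so rows that repeat a pose let the fingers close, or fill a call up. It gives the time, the measured TCP pose, the force and the opening at its end, in the units of the state.
- ctrl.get_obs(): the state, without advancing time (a new reading comes with each control period).
- ctrl.get_image(name): name is "scene" or "top" or "wrist"; returns a dict with "img" (400x640x3 uint8, red, green, blue), "intrinsics" (3x3 intrinsics, pixels), "cam_to_world" (4x4, takes a point from camera to world coordinates). Camera axes: x right, y down, z forward; pixel columns grow to the right and rows downward; lengths in mm; the calibration is good to about 2 mm. A picture is of the moment at which its call begins. There is no depth.
- ctrl.close_job(): hands the job in, once; it reports no verdict.
The state is a dict: "t": time; "qpos": joint angles; "qvel": joint speeds; "joint_torque": joint torques, N m; "ee_pos": TCP position; "orientation": TCP orientation; "ft_force": force on the tool from outside, world axes, zero at the start; "moment": the same for the moment, N m; "width": finger opening in mm.
Only numpy, scipy, OpenCV 4.12 (cv2) and the standard library are available. Lean on these libraries where they do the work, as an engineer would, in place of code of your own. Each camera call takes 0.05 s, during which the arm holds its last target. There are 200 camera calls.

## Task

A cardboard carton is standing on the spring lid of one of the three steel fittings bins. Push that carton straight back, sliding it with the fingertips without gripping, lifting or tipping it, until it is completely off the lid and stands on the fixed rear deck of the same bin; only then press down on the front of that bin's lid until the touch catch lets go and the lid springs up ajar. Keep the other two bins shut, and do not shift the loose fittings on them or the sealant bottle.

Things in the scene. Friction and masses are not known exactly. Their poses are not given: they have to be found in the camera images.
- bin_a: Steel bin with the carton on it: the one to open. Fixed; three alike stand side by side in any order, a little turned. x to its back, y to its left, z up; origin on the table. Top at z 100 mm; width 150 mm (y -75 to 75). Lid: x -120 to 18, hinge along its rear edge at x 20. Behind it, flush within 1 mm, the fixed rear deck: x 22 to 141, ending at a lip 21 mm high.
- bin_b: Second bin, same shape and frame as bin_a; a brass tee stands on its rear deck. To be left shut.
- bin_c: Third bin, same shape and frame as bin_a; a copper coupling stands on its rear deck. To be left shut.
- lid_a (a joint): Lid angle of bin_a, rad: 0 shut (within 0.01), positive = front up. Touch catch: about 3 N on the front makes the lid sink some 6 mm to a stop (-0.05), which frees the catch; when the finger lifts off, a damped spring raises the lid to its stop at 0.42 (front edge about 57 mm up) and keeps it there.
- lid_b (a joint): The same for bin_b.
- lid_c (a joint): The same for bin_c.
- lid_a_press (a point): Centre of the 26 mm round dark thumb mark on top of bin_a's lid, 20 mm behind its front edge: where to press. Moves with the lid.
- carton_center (a point): Centre of the cardboard carton, 70 mm (its x) by 100 mm (its y) by 45 mm high, about 0.22 kg, standing upright on the lid of bin_a, a little turned; its x points roughly the same way as the bin's. Its underside is 22.5 mm below this point.
- tee: Loose brass tee fitting, 62 mm long (x) and 46 mm high, standing on bin_b's rear deck; origin at its underside. Leave alone.
- coupling: Loose copper coupling, a tube 32 mm across and 34 mm high, standing on bin_c's rear deck; origin at its underside. Leave alone.
- sealant: Loose white bottle, 48 mm across and 130 mm high, standing on the table to the robot's right of the bins; origin at its underside. Leave alone.
There are look-alikes about, which are no part of the job. Leave any pink or turquoise look-alike of the part that bears carton_center alone.

How it is judged:
By the outcome, as a careful person would: the job done as asked, in the order asked, and still so for the second after the job is handed in, with the robot touching nothing.
It also fails if it takes over 42 s, if anything falls off the work surface, if the arm or the gripper's body presses on something with over 40 N, if the wrist force passes 120 N, or if a joint passes its speed limit or range.

## Working session

There is one attempt and no reset: what is moved stays moved. The work goes in short steps, Python scripts to look and compute and a tool call to move; the robot and the scene stay as the last step left them, time stands still between calls to the robot, and variables do not carry over. Pictures are saved under pics/ and viewed, about 8 in all and at most 12, crops included, and the job is handed in when it is done.

Besides the shell and the picture viewer there is one more tool, called after "Emit:" as a command line: name --argument value ..., lists and objects as JSON in quotes. send_rows: Moves the arm, as the interface text tells. Its arguments: {"type":"object","properties":{"commands":{"type":"array","items":{"type":"object","properties":{"translation":{"type":"array","items":{"type":"number"}},"twist":{"type":"array","items":{"type":"number"}}}}},"grip":{"type":"number"}},"required":["commands"]}

```bash
mkdir -p pics; cat > h.py <<'E'
import numpy as np, cv2
from workcell import ctrl
def snap(cam,fn):
    d=ctrl.get_image(cam); cv2.imwrite(f'pics/{fn}.png',d['img'][:,:,::-1]); np.savez(f'pics/{fn}.npz',K=d['intrinsics'],T=d['cam_to_world']); return d
def ray(fn,px,z):
    d=np.load(f'pics/{fn}.npz'); K,T=d['K'],d['T']
    r=T[:3,:3]@np.linalg.solve(K,[px[0],px[1],1.]); o=T[:3,3]
    return o+r*(z-o[2])/r[2]
def proj(fn,P):
    d=np.load(f'pics/{fn}.npz'); K,T=d['K'],d['T']
    c=T[:3,:3].T@(np.array(P,float)-T[:3,3]); p=K@c; return p[:2]/p[2]
E
python3 - <<'E'
from h import *
for c in ['top','scene']: snap(c,c+'0')
for c in ['top0','scene0']:print(np.load(f'pics/{c}.npz')['T'].round(2))
print(ctrl.get_obs(), ctrl.tcp_to_tips)
E
```

```text
[[-0.00000e+00 -9.90000e-01  1.20000e-01  3.09130e+02]
 [-1.00000e+00  1.00000e-02  1.00000e-02 -1.13010e+02]
 [-1.00000e-02 -1.20000e-01 -9.90000e-01  1.26942e+03]
 [ 0.00000e+00  0.00000e+00  0.00000e+00  1.00000e+00]]
[[-4.10000e-01  6.40000e-01 -6.50000e-01  1.13019e+03]
 [ 9.10000e-01  2.90000e-01 -2.90000e-01  1.86970e+02]
 [-0.00000e+00 -7.10000e-01 -7.00000e-01  7.97270e+02]
 [ 0.00000e+00  0.00000e+00  0.00000e+00  1.00000e+00]]
{'t': 0.1, 'qpos': array([ 1.21999157e+00,  4.23728833e-01,  1.63059847e+00, -3.43723557e-06,
        1.08861206e+00, -1.89837983e-02]), 'qvel': array([ 2.59438820e-03, -1.03137838e-03, -1.74819707e-03,  3.72569076e-04,
        8.50748424e-05,  1.19276714e-05]), 'joint_torque': array([-6.50626625e-04, -5.45606017e+01, -2.74324751e+01,  6.44742837e-02,
        1.87732698e-02, -5.68578128e-05]), 'ee_pos': array([203.48279394, 590.68069206, 404.00742691]), 'orientation': array([-5.18792226e-01, -3.09821206e+00,  2.08006714e-03]), 'ft_force': array([ 0.20838666, -0.2444487 , -0.96479395]), 'moment': array([ 0.00485368, -0.00220076,  0.01409451]), 'width': 87.86023284071612} 182.0
```

View pics/top0.png

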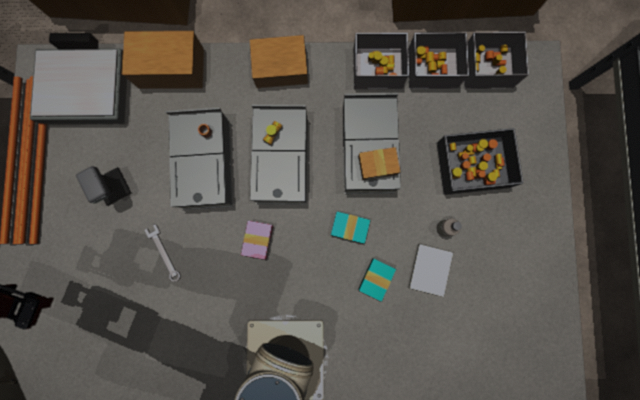

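View pics/scene0.png

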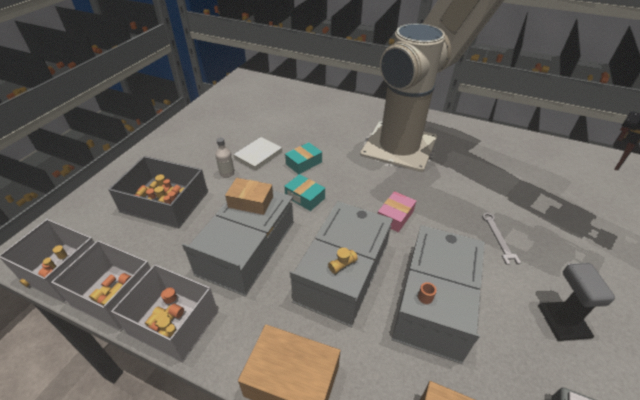

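The target is the right-hand bin in the top view (344–400, 97–191), with the carton at about (380,163). I'll enlarge it.

```bash
python3 - <<'E'
from h import *
a=cv2.imread('pics/top0.png')[85:205,325:415]; b=cv2.imread('pics/scene0.png')[165:295,175:305]
a=cv2.resize(a,None,fx=5,fy=5,interpolation=2)[:600];b=cv2.resize(b,(345,345),interpolation=2)
b=cv2.copyMakeBorder(b,0,255,0,0,0)
cv2.imwrite('pics/crop0.png',np.hstack([a,b]))
E
```

```text
(no output)
```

View pics/crop0.png

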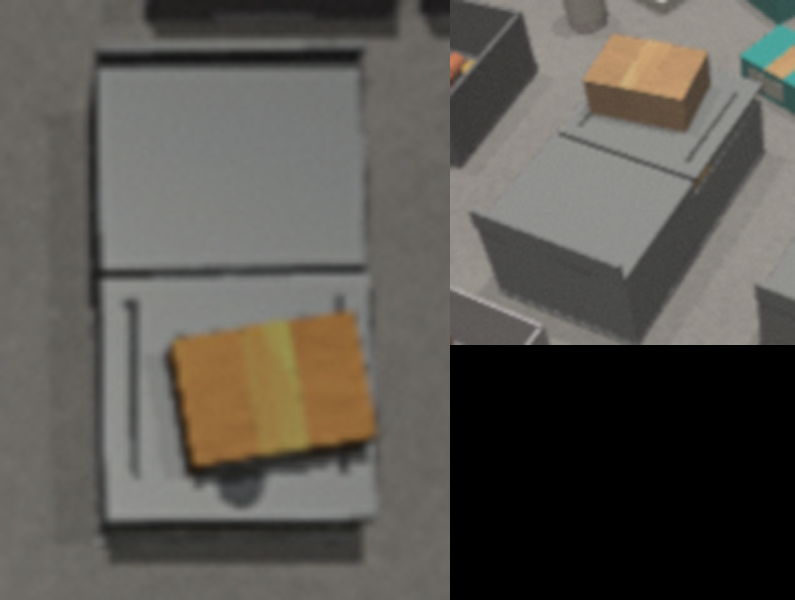

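```bash
cat > m.py <<'E'
from h import *
def c(p): return ((p[0]+.5)/5-.5+325,(p[1]+.5)/5-.5+85)
def fitbin():
    from scipy.optimize import least_squares
    px=[(105,519),(373,517),(100,270),(366,270),(98,66),(361,66)]
    loc=[(-120,75),(-120,-75),(20,75),(20,-75),(141,75),(141,-75)]
    W=np.array([ray('top0',c(p),100)[:2] for p in px]); L=np.array(loc,float)
    def R(a): return np.array([[np.cos(a),-np.sin(a)],[np.sin(a),np.cos(a)]])
    s=least_squares(lambda v:((L@R(v[2]).T+v[:2])-W).ravel(),[W[:,0].mean(),W[:,1].mean(),0])
    return s.x,s.fun.reshape(-1,2),R(s.x[2])
E
python3 - <<'E'
from m import *
v,r,R=fitbin(); print(v,r.round(1))
K=np.array([ray('top0',c(p),145)[:2] for p in [(172,338),(355,313),(376,438),(192,467)]])
print('carton world',K.round(1),'\nbin',((K-v[:2])@R).round(1)); ce=K.mean(0); print(ce,(ce-v[:2])@R)
for p in [(241,490)]: w=ray('top0',c(p),100)[:2]; print('thumb',w,(w-v[:2])@R)
print([np.linalg.norm(K[i]-K[i-1]) for i in range(4)])
print(np.load('pics/top0.npz')['K'])
# front, behind carton and world orientation check
from scipy.spatial.transform import Rotation as Ro
print(Ro.from_rotvec(ctrl.get_obs()['orientation']).as_matrix().round(2))
E
```

```text
[ 5.95823632e+02 -2.46845077e+02  1.28498758e-04] [[-0.8  1.6]
 [-1.1 -0.8]
 [-1.4  0.4]
 [-0.5 -1. ]
 [ 1.3  0.6]
 [ 2.4 -0.8]]
carton world [[ 567.8 -208.1]
 [ 580.9 -306.3]
 [ 512.9 -315.7]
 [ 497.8 -217.7]] 
bin [[-28.   38.7]
 [-14.9 -59.5]
 [-82.9 -68.9]
 [-98.   29.2]]
[ 539.85376545 -261.95116106] [-55.97180764 -15.09889203]
thumb [ 492.34820005 -248.6643678 ] [-103.47566532   -1.80599448]
[np.float64(70.66380777455264), np.float64(99.07305092512422), np.float64(68.66749465157531), np.float64(99.22101105735429)]
[[428.48794283   0.         321.16888773]
 [  0.         428.48794283 197.2543633 ]
 [  0.           0.           1.        ]]
[[-0.95  0.33 -0.  ]
 [ 0.33  0.95 -0.  ]
 [ 0.   -0.   -1.  ]]
```

The carton centre is at world (540,−262) with yaw about +0.14, and the bin yaw is about 0. I'll move round to the front of it with the fingers half closed.

Emit:
send_rows --commands '[{"translation": [0.06, -0.095, 0], "twist": [0, 0, 0.033]}, {"translation": [0.12, -0.19, 0], "twist": [0, 0, 0.066]}, {"translation": [0.18, -0.285, 0], "twist": [0, 0, 0.1]}, {"translation": [0.24, -0.38, 0], "twist": [0, 0, 0.133]}, {"translation": [0.3, -0.475, 0], "twist": [0, 0, 0.166]}, {"translation": [0.36, -0.57, 0], "twist": [0, 0, 0.2]}, {"translation": [0.42, -0.665, 0], "twist": [0, 0, 0.233]}, {"translation": [0.48, -0.76, 0], "twist": [0, 0, 0.266]}, {"translation": [0.54, -0.855, 0], "twist": [0, 0, 0.3]}, {"translation": [0.6, -0.95, 0], "twist": [0, 0, 0.332]}]' --grip -0.2

```text
t: 1.1
ee_pos: [263.7, 495.4, 404.3]
orientation: [-0.259, -3.131, 0.001]
ft_force: [-0.1, -0.3, -0.3]
width: 52.7
```

Emit:
send_rows --commands '[{"translation": [0.06, -0.095, 0], "twist": [0, 0, 0.033]}, {"translation": [0.12, -0.19, 0], "twist": [0, 0, 0.066]}, {"translation": [0.18, -0.285, 0], "twist": [0, 0, 0.1]}, {"translation": [0.24, -0.38, 0], "twist": [0, 0, 0.133]}, {"translation": [0.3, -0.475, 0], "twist": [0, 0, 0.166]}, {"translation": [0.36, -0.57, 0], "twist": [0, 0, 0.2]}, {"translation": [0.42, -0.665, 0], "twist": [0, 0, 0.233]}, {"translation": [0.48, -0.76, 0], "twist": [0, 0, 0.266]}, {"translation": [0.54, -0.855, 0], "twist": [0, 0, 0.3]}, {"translation": [0.6, -0.95, 0], "twist": [0, 0, 0.332]}]'

```text
t: 2.1
ee_pos: [323.7, 400.4, 404.4]
orientation: [0.001, -3.141, 0.001]
ft_force: [0.4, 1.1, -0.0]
width: 52.3
```

Emit:
send_rows --commands '[{"translation": [0.06, -0.095, 0], "twist": [0, 0, 0]}, {"translation": [0.12, -0.19, 0], "twist": [0, 0, 0]}, {"translation": [0.18, -0.285, 0], "twist": [0, 0, 0]}, {"translation": [0.24, -0.38, 0], "twist": [0, 0, 0]}, {"translation": [0.3, -0.475, 0], "twist": [0, 0, 0]}, {"translation": [0.36, -0.57, 0], "twist": [0, 0, 0]}, {"translation": [0.42, -0.665, 0], "twist": [0, 0, 0]}, {"translation": [0.48, -0.76, 0], "twist": [0, 0, 0]}, {"translation": [0.54, -0.855, 0], "twist": [0, 0, 0]}, {"translation": [0.6, -0.95, 0], "twist": [0, 0, 0]}]'

```text
t: 3.1
ee_pos: [384.0, 305.1, 404.7]
orientation: [-0.0, 3.142, 0.0]
ft_force: [-0.3, -0.3, -0.1]
width: 52.9
```

Emit:
send_rows --commands '[{"translation": [0.06, -0.095, 0], "twist": [0, 0, 0]}, {"translation": [0.12, -0.19, 0], "twist": [0, 0, 0]}, {"translation": [0.18, -0.285, 0], "twist": [0, 0, 0]}, {"translation": [0.24, -0.38, 0], "twist": [0, 0, 0]}, {"translation": [0.3, -0.475, 0], "twist": [0, 0, 0]}, {"translation": [0.36, -0.57, 0], "twist": [0, 0, 0]}, {"translation": [0.42, -0.665, 0], "twist": [0, 0, 0]}, {"translation": [0.48, -0.76, 0], "twist": [0, 0, 0]}, {"translation": [0.54, -0.855, 0], "twist": [0, 0, 0]}, {"translation": [0.6, -0.95, 0], "twist": [0, 0, 0]}]'

```text
t: 4.1
ee_pos: [444.1, 210.1, 404.7]
orientation: [-0.0, 3.142, 0.0]
ft_force: [-0.0, -0.1, -0.8]
width: 52.6
```

Emit:
send_rows --commands '[{"translation": [0.025, -0.095, 0], "twist": [0, 0, 0]}, {"translation": [0.05, -0.19, 0], "twist": [0, 0, 0]}, {"translation": [0.075, -0.285, 0], "twist": [0, 0, 0]}, {"translation": [0.1, -0.38, 0], "twist": [0, 0, 0]}, {"translation": [0.125, -0.475, 0], "twist": [0, 0, 0]}, {"translation": [0.15, -0.57, 0], "twist": [0, 0, 0]}, {"translation": [0.175, -0.665, 0], "twist": [0, 0, 0]}, {"translation": [0.2, -0.76, 0], "twist": [0, 0, 0]}, {"translation": [0.225, -0.855, 0], "twist": [0, 0, 0]}, {"translation": [0.25, -0.95, 0], "twist": [0, 0, 0]}]'

```text
t: 5.1
ee_pos: [468.8, 115.1, 404.7]
orientation: [0.0, -3.142, -0.0]
ft_force: [0.5, -0.2, -0.3]
width: 52.7
```

Emit:
send_rows --commands '[{"translation": [0, -0.095, 0], "twist": [0, 0, 0]}, {"translation": [0, -0.19, 0], "twist": [0, 0, 0]}, {"translation": [0, -0.285, 0], "twist": [0, 0, 0]}, {"translation": [0, -0.38, 0], "twist": [0, 0, 0]}, {"translation": [0, -0.475, 0], "twist": [0, 0, 0]}, {"translation": [0, -0.57, 0], "twist": [0, 0, 0]}, {"translation": [0, -0.665, 0], "twist": [0, 0, 0]}, {"translation": [0, -0.76, 0], "twist": [0, 0, 0]}, {"translation": [0, -0.855, 0], "twist": [0, 0, 0]}, {"translation": [0, -0.95, 0], "twist": [0, 0, 0]}]'

```text
t: 6.1
ee_pos: [468.5, 20.1, 404.7]
orientation: [0.0, -3.142, -0.0]
ft_force: [-0.2, -0.2, -0.8]
width: 52.9
```

Emit:
send_rows --commands '[{"translation": [0, -0.095, 0], "twist": [0, 0, 0]}, {"translation": [0, -0.19, 0], "twist": [0, 0, 0]}, {"translation": [0, -0.285, 0], "twist": [0, 0, 0]}, {"translation": [0, -0.38, 0], "twist": [0, 0, 0]}, {"translation": [0, -0.475, 0], "twist": [0, 0, 0]}, {"translation": [0, -0.57, 0], "twist": [0, 0, 0]}, {"translation": [0, -0.665, 0], "twist": [0, 0, 0]}, {"translation": [0, -0.76, 0], "twist": [0, 0, 0]}, {"translation": [0, -0.855, 0], "twist": [0, 0, 0]}, {"translation": [0, -0.95, 0], "twist": [0, 0, 0]}]'

```text
t: 7.1
ee_pos: [468.6, -74.9, 404.7]
orientation: [-0.0, 3.142, -0.0]
ft_force: [-0.3, -0.1, 0.8]
width: 52.9
```

Emit:
send_rows --commands '[{"translation": [0, -0.095, 0], "twist": [0, 0, 0]}, {"translation": [0, -0.19, 0], "twist": [0, 0, 0]}, {"translation": [0, -0.285, 0], "twist": [0, 0, 0]}, {"translation": [0, -0.38, 0], "twist": [0, 0, 0]}, {"translation": [0, -0.475, 0], "twist": [0, 0, 0]}, {"translation": [0, -0.57, 0], "twist": [0, 0, 0]}, {"translation": [0, -0.665, 0], "twist": [0, 0, 0]}, {"translation": [0, -0.76, 0], "twist": [0, 0, 0]}, {"translation": [0, -0.855, 0], "twist": [0, 0, 0]}, {"translation": [0, -0.95, 0], "twist": [0, 0, 0]}]'

```text
t: 8.1
ee_pos: [468.5, -169.9, 404.7]
orientation: [0.0, -3.142, -0.0]
ft_force: [0.2, -0.8, -0.5]
width: 52.9
```

Emit:
send_rows --commands '[{"translation": [0, -0.095, -0.01], "twist": [0, 0, 0]}, {"translation": [0, -0.19, -0.02], "twist": [0, 0, 0]}, {"translation": [0, -0.285, -0.03], "twist": [0, 0, 0]}, {"translation": [0, -0.38, -0.04], "twist": [0, 0, 0]}, {"translation": [0, -0.475, -0.05], "twist": [0, 0, 0]}, {"translation": [0, -0.57, -0.06], "twist": [0, 0, 0]}, {"translation": [0, -0.665, -0.07], "twist": [0, 0, 0]}, {"translation": [0, -0.76, -0.08], "twist": [0, 0, 0]}, {"translation": [0, -0.855, -0.09], "twist": [0, 0, 0]}, {"translation": [0, -0.95, -0.1], "twist": [0, 0, 0]}]'

```text
t: 9.1
ee_pos: [468.5, -264.9, 394.6]
orientation: [0.0, -3.142, -0.0]
ft_force: [-0.3, 1.0, -0.5]
width: 52.7
```

Emit:
send_rows --commands '[{"translation": [0, 0, -0.15], "twist": [0, 0, 0]}, {"translation": [0, 0, -0.3], "twist": [0, 0, 0]}, {"translation": [0, 0, -0.45], "twist": [0, 0, 0]}, {"translation": [0, 0, -0.6], "twist": [0, 0, 0]}, {"translation": [0, 0, -0.72], "twist": [0, 0, 0]}, {"translation": [0, 0, -0.82], "twist": [0, 0, 0]}, {"translation": [0, 0, -0.9], "twist": [0, 0, 0]}, {"translation": [0, 0, -0.96], "twist": [0, 0, 0]}, {"translation": [0, 0, -1], "twist": [0, 0, 0]}, {"translation": [0, 0, -1], "twist": [0, 0, 0]}]'

```text
t: 10.1
ee_pos: [468.5, -264.1, 294.4]
orientation: [0.0, -3.141, -0.0]
ft_force: [-0.0, 0.1, 0.6]
width: 52.5
```

```bash
python3 - <<'E'
from h import *
a=snap('scene','scene1')['img'][100:300,150:350]; b=snap('wrist','wrist1')['img']
a=cv2.resize(a,(400,400),interpolation=2); b=cv2.resize(b,(400,250))
cv2.imwrite('pics/v1.png',np.hstack([a,cv2.copyMakeBorder(b,0,150,0,0,0)])[:,:,::-1])
E
```

```text
(no output)
```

View pics/v1.png

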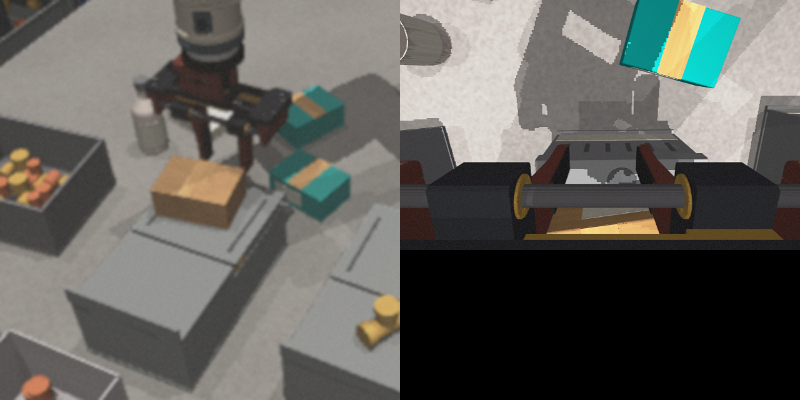

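The fingertips stand just in front of the carton, clear of it. Next is a slow push.

Emit:
send_rows --commands '[{"translation": [0.06, 0, -0.02], "twist": [0, 0, 0]}, {"translation": [0.12, 0, -0.04], "twist": [0, 0, 0]}, {"translation": [0.17, 0, -0.04], "twist": [0, 0, 0]}, {"translation": [0.22, 0, -0.04], "twist": [0, 0, 0]}, {"translation": [0.27, 0, -0.04], "twist": [0, 0, 0]}, {"translation": [0.32, 0, -0.04], "twist": [0, 0, 0]}, {"translation": [0.37, 0, -0.04], "twist": [0, 0, 0]}, {"translation": [0.42, 0, -0.04], "twist": [0, 0, 0]}, {"translation": [0.47, 0, -0.04], "twist": [0, 0, 0]}, {"translation": [0.52, 0, -0.04], "twist": [0, 0, 0]}]'

```text
t: 11.2
ee_pos: [520.9, -264.2, 290.7]
orientation: [0.0, -3.141, 0.0]
ft_force: [-3.1, 0.1, 1.8]
width: 52.6
```

Emit:
send_rows --commands '[{"translation": [0.05, 0, 0], "twist": [0, 0, 0]}, {"translation": [0.1, 0, 0], "twist": [0, 0, 0]}, {"translation": [0.15, 0, 0], "twist": [0, 0, 0]}, {"translation": [0.2, 0, 0], "twist": [0, 0, 0]}, {"translation": [0.25, 0, 0], "twist": [0, 0, 0]}, {"translation": [0.3, 0, 0], "twist": [0, 0, 0]}, {"translation": [0.35, 0, 0], "twist": [0, 0, 0]}, {"translation": [0.4, 0, 0], "twist": [0, 0, 0]}, {"translation": [0.45, 0, 0], "twist": [0, 0, 0]}, {"translation": [0.5, 0, 0], "twist": [0, 0, 0]}]'

```text
t: 12.2
ee_pos: [571.0, -264.1, 290.6]
orientation: [-0.0, 3.142, -0.0]
ft_force: [-2.4, -0.7, 1.5]
width: 53.1
```

```bash
python3 - <<'E'
from h import *
a=snap('scene','scene2')['img'][100:300,150:350]; b=snap('top','top2')['img'][85:205,305:425]
a=cv2.resize(a,(400,400),interpolation=2); b=cv2.resize(b,(400,400),interpolation=2)
cv2.imwrite('pics/v2.png',np.hstack([a,b])[:,:,::-1])
E
```

```text
(no output)
```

View pics/v2.png

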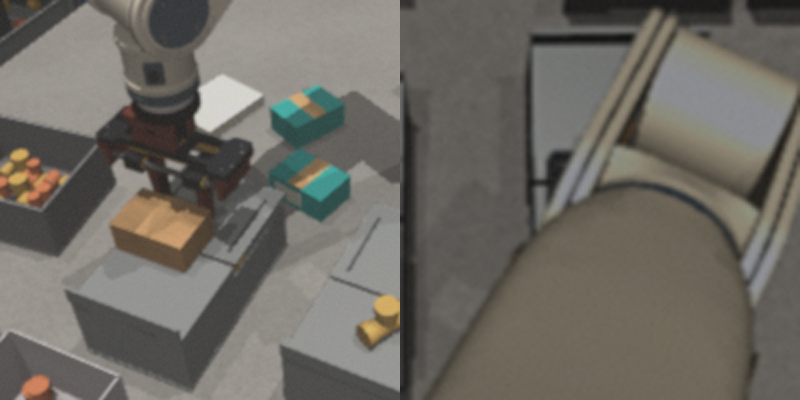

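The carton is sliding upright with about 3 N, and its rear part is on the deck. I'll push another 62 mm, ending slowly, then back off.

Emit:
send_rows --commands '[{"translation": [0.05, 0, 0], "twist": [0, 0, 0]}, {"translation": [0.1, 0, 0], "twist": [0, 0, 0]}, {"translation": [0.15, 0, 0], "twist": [0, 0, 0]}, {"translation": [0.2, 0, 0], "twist": [0, 0, 0]}, {"translation": [0.25, 0, 0], "twist": [0, 0, 0]}, {"translation": [0.3, 0, 0], "twist": [0, 0, 0]}, {"translation": [0.34, 0, 0], "twist": [0, 0, 0]}, {"translation": [0.38, 0, 0], "twist": [0, 0, 0]}, {"translation": [0.42, 0, 0], "twist": [0, 0, 0]}, {"translation": [0.45, 0, 0], "twist": [0, 0, 0]}]'

```text
t: 13.3
ee_pos: [615.9, -264.1, 290.7]
orientation: [-0.0, 3.141, -0.0]
ft_force: [-1.6, 0.3, 0.2]
width: 52.4
```

Emit:
send_rows --commands '[{"translation": [0.04, 0, 0], "twist": [0, 0, 0]}, {"translation": [0.08, 0, 0], "twist": [0, 0, 0]}, {"translation": [0.11, 0, 0], "twist": [0, 0, 0]}, {"translation": [0.14, 0, 0], "twist": [0, 0, 0]}, {"translation": [0.16, 0, 0], "twist": [0, 0, 0]}, {"translation": [0.17, 0, 0], "twist": [0, 0, 0]}, {"translation": [0.17, 0, 0], "twist": [0, 0, 0]}, {"translation": [0.12, 0, 0], "twist": [0, 0, 0]}, {"translation": [0.02, 0, 0], "twist": [0, 0, 0]}, {"translation": [-0.13, 0, 0], "twist": [0, 0, 0]}]'

```text
t: 14.3
ee_pos: [602.0, -264.0, 290.7]
orientation: [-0.001, 3.141, -0.0]
ft_force: [-0.5, -1.1, 0.2]
width: 52.7
```

```bash
python3 - <<'E'
from h import *
a=snap('scene','scene3')['img'][140:300,170:330]
cv2.imwrite('pics/v3.png',cv2.resize(a,(600,600),interpolation=2)[:,:,::-1])
v=np.array([595.8,-246.8])
for n,p in dict(fl=(-120,75),fr=(-120,-75),hl=(20,75),hr=(20,-75),rl=(141,75),rr=(141,-75)).items():
    q=proj('scene3',[*(v+p),100]); print(n,(q-[170,140])*3.75)
E
```

```text
fl [463.48622943 209.31481062]
fr [280.88118684 151.77617657]
hl [365.59831154 345.31083487]
hr [170.3753696  276.21880822]
rl [264.12812151 486.28372226]
rr [ 56.76631214 404.15605571]
```

View pics/v3.png

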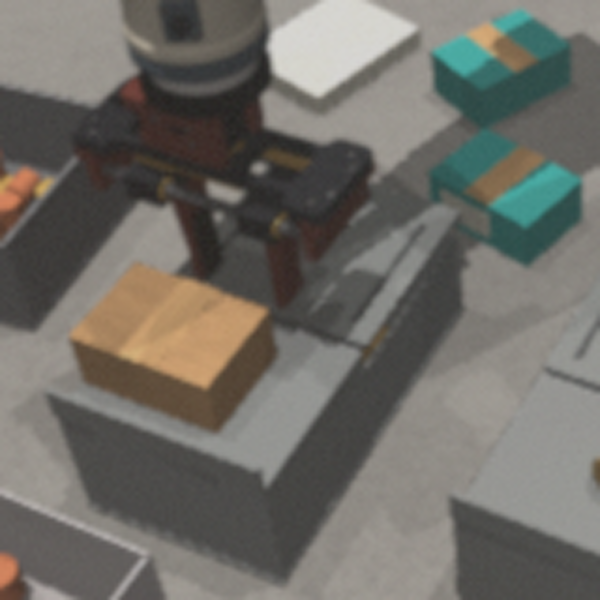

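```bash
python3 - <<'E'
from h import *
v=np.array([595.8,-246.8])
K=[]
for p in [(137,265),(272,315),(210,388),(73,338)]:
    w=ray('scene3',((p[0]+.5)/3.75-.5+170,(p[1]+.5)/3.75-.5+140),145)[:2]-v; K.append(w)
print(np.array(K).round(1),np.mean(K,0))
w=ray('scene3',((217+.5)/3.75-.5+170,(430+.5)/3.75-.5+140),100)[:2]-v;print(w)
E
```

```text
[[ 53.  -68.7]
 [ 54.6  32.4]
 [119.1  30.4]
 [120.2 -67. ]] [ 86.73300339 -18.22601239]
[116.64875793  25.11079563]
```

Emit:
send_rows --commands '[{"translation": [-0.1, 0, 0.02], "twist": [0, 0, 0]}, {"translation": [-0.2, 0, 0.04], "twist": [0, 0, 0]}, {"translation": [-0.3, 0.02, 0.06], "twist": [0, 0, 0]}, {"translation": [-0.4, 0.04, 0.08], "twist": [0, 0, 0]}, {"translation": [-0.5, 0.06, 0.1], "twist": [0, 0, 0]}, {"translation": [-0.6, 0.08, 0.12], "twist": [0, 0, 0]}, {"translation": [-0.7, 0.1, 0.14], "twist": [0, 0, 0]}, {"translation": [-0.8, 0.12, 0.16], "twist": [0, 0, 0]}, {"translation": [-0.9, 0.14, 0.18], "twist": [0, 0, 0]}, {"translation": [-1, 0.16, 0.2], "twist": [0, 0, 0]}]' --grip 1

```text
t: 15.35
ee_pos: [501.7, -247.9, 310.9]
orientation: [-0.0, 3.142, -0.0]
ft_force: [-0.7, -0.4, -0.1]
width: 0.8
```

```bash
python3 - <<'E'
from h import *
a=snap('scene','scene4')['img'][120:300,170:350]; b=snap('top','top4')['img'][85:205,305:425]
a=cv2.resize(a,(400,400),interpolation=2); b=cv2.resize(b,(400,400),interpolation=2)
cv2.imwrite('pics/v4.png',np.hstack([a,b])[:,:,::-1])
E
```

```text
(no output)
```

View pics/v4.png

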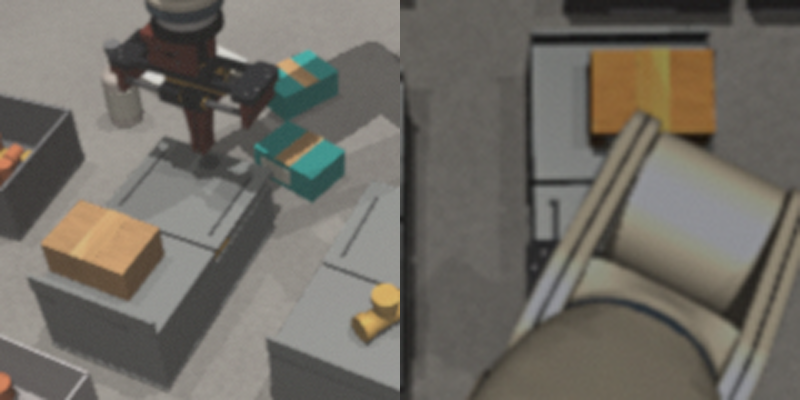

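The carton sits squared on the deck with a gap of about 30 mm to the lid. The closed fingertips are above the thumb mark. Pressing gradually.

Emit:
send_rows --commands '[{"translation": [-0.05, 0, -0.05], "twist": [0, 0, 0]}, {"translation": [-0.09, 0, -0.12], "twist": [0, 0, 0]}, {"translation": [-0.09, 0, -0.19], "twist": [0, 0, 0]}, {"translation": [-0.09, 0, -0.24], "twist": [0, 0, 0]}, {"translation": [-0.09, 0, -0.27], "twist": [0, 0, 0]}, {"translation": [-0.09, 0, -0.29], "twist": [0, 0, 0]}, {"translation": [-0.09, 0, -0.305], "twist": [0, 0, 0]}, {"translation": [-0.09, 0, -0.32], "twist": [0, 0, 0]}, {"translation": [-0.09, 0, -0.33], "twist": [0, 0, 0]}, {"translation": [-0.09, 0, -0.33], "twist": [0, 0, 0]}]'

```text
t: 16.45
ee_pos: [493.6, -248.0, 277.7]
orientation: [-0.0, 3.142, 0.0]
ft_force: [-1.0, 0.4, 1.2]
width: 0.1
```

Emit:
send_rows --commands '[{"translation": [0, 0, -0.003], "twist": [0, 0, 0]}, {"translation": [0, 0, -0.006], "twist": [0, 0, 0]}, {"translation": [0, 0, -0.009], "twist": [0, 0, 0]}, {"translation": [0, 0, -0.012], "twist": [0, 0, 0]}, {"translation": [0, 0, -0.015], "twist": [0, 0, 0]}, {"translation": [0, 0, -0.018], "twist": [0, 0, 0]}, {"translation": [0, 0, -0.021], "twist": [0, 0, 0]}, {"translation": [0, 0, -0.024], "twist": [0, 0, 0]}, {"translation": [0, 0, -0.024], "twist": [0, 0, 0]}, {"translation": [0, 0, -0.024], "twist": [0, 0, 0]}]'

```text
t: 17.45
ee_pos: [493.7, -248.1, 275.8]
orientation: [-0.0, 3.141, -0.0]
ft_force: [-2.7, 2.4, 8.7]
width: 0.6
```

The reading of 8.7 N says the lid is on its stop. I'll lift straight off, then back away.

Emit:
send_rows --commands '[{"translation": [0, 0, 0.2], "twist": [0, 0, 0]}, {"translation": [-0.1, 0, 0.5], "twist": [0, 0, 0]}, {"translation": [-0.25, 0, 0.8], "twist": [0, 0, 0]}, {"translation": [-0.4, 0, 1], "twist": [0, 0, 0]}, {"translation": [-0.5, 0, 1], "twist": [0, 0, 0]}, {"translation": [-0.6, 0, 1], "twist": [0, 0, 0]}, {"translation": [-0.6, 0, 1], "twist": [0, 0, 0]}, {"translation": [-0.6, 0, 1], "twist": [0, 0, 0]}, {"translation": [-0.6, 0, 1], "twist": [0, 0, 0]}, {"translation": [-0.6, 0, 1], "twist": [0, 0, 0]}]'

```text
t: 18.45
ee_pos: [433.9, -248.1, 374.7]
orientation: [0.001, -3.141, -0.001]
ft_force: [-0.3, 0.2, -0.0]
width: 0.9
```

Emit:
send_rows --commands '[{"translation": [0, 0.1, 0], "twist": [0, 0, 0]}, {"translation": [0, 0.2, 0], "twist": [0, 0, 0]}, {"translation": [0, 0.3, 0], "twist": [0, 0, 0]}, {"translation": [0, 0.4, 0], "twist": [0, 0, 0]}, {"translation": [0, 0.5, 0], "twist": [0, 0, 0]}, {"translation": [0, 0.6, 0], "twist": [0, 0, 0]}, {"translation": [0, 0.7, 0], "twist": [0, 0, 0]}, {"translation": [0, 0.8, 0], "twist": [0, 0, 0]}, {"translation": [0, 0.8, 0], "twist": [0, 0, 0]}, {"translation": [0, 0.8, 0], "twist": [0, 0, 0]}]'

```text
t: 19.45
ee_pos: [433.7, -167.9, 375.3]
orientation: [-0.001, 3.141, -0.0]
ft_force: [-0.1, 0.2, 0.1]
width: 0.7
```

```bash
python3 - <<'E'
from h import *
a=snap('scene','scene5')['img'][100:400,140:540]; b=snap('top','top5')['img'][85:245,145:480]
a=cv2.resize(a,(467,350),interpolation=2); b=cv2.resize(b,(670,320),interpolation=2)
cv2.imwrite('pics/v5.png',a[:,:,::-1]); cv2.imwrite('pics/v5b.png',b[:,:,::-1])
c=np.vstack([cv2.resize(a,(380,285)),cv2.resize(b,(380,181))]); cv2.imwrite('pics/v5.png',cv2.resize(c,None,fx=1.25,fy=1.25)[:,:,::-1])
print(np.abs(cv2.imread('pics/top5.png')[85:215,150:335].astype(int)-cv2.imread('pics/top0.png')[85:215,150:335]).mean())
E
```

```text
3.449009009009009
```

View pics/v5.png

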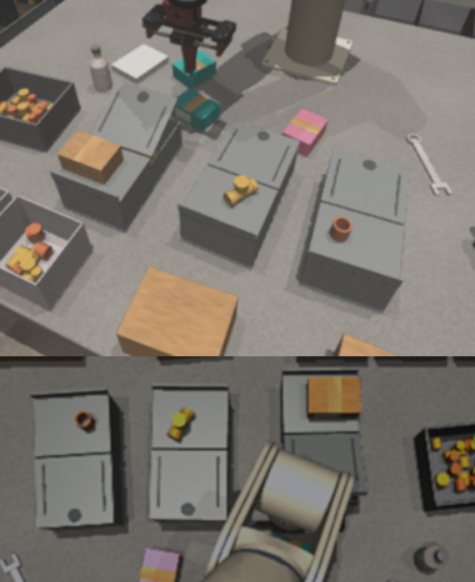

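Bin A's lid is ajar, the carton stands on its rear deck, and the other bins are shut with their fittings in place. Handing in.

```bash
python3 -c "
from workcell import ctrl
print(ctrl.close_job())"
```

```text
the job is handed in; nothing more can be done
None
```

The carton is off the lid and standing on the rear deck of its bin, and that bin's lid has sprung up ajar. I handed the job in at about 19.5 s.

- **Push:** I pushed the carton straight back with the half-closed fingertips, at about 3 N. It stayed upright and squared up to the fingers as it slid. In the last measurement its front edge was about 30 mm behind the lid, short of the rear lip and within the bin's width.
- **Press:** I pressed the thumb mark with closed fingertips, reaching 8.7 N at the stop, then lifted off and backed away clear of everything.
- **Last pictures:** bin A's lid is up, and the carton is upright on the deck. Bins B and C look shut, with the tee, the coupling and the sealant bottle where they were.

I judged the lid angle by eye and did not measure it. No check failed or disagreed.

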